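Open the desiccant dispenser and dose one canister

ROBOT

A 6-joint arm with a two-finger parallel gripper is mounted at the origin on the work surface; the furniture and walls round the work are solid. World frame = base frame: x ahead of the robot, y to its left, z up, the work surface at z = 0. Lengths are in m, angles in rad, forces in N, time in s.
With the tool pointing down it reaches from about 0.35 to 0.775 m from the base axis. Payload 7.3 kg.
Tool frame: the origin (TCP) lies at the very end of the fingers, on their centre line; the grasp point (between the pads) lies 19 mm behind it; z points along the fingers, y is the line along which they close (so a half turn about z gives the same grasp; the last joint's range is limited). The gripper opens to 92 mm and grips with 3 to 60 N. Pads are 19 mm wide; open, the fingers measure 130 mm over their backs; the gripper's body (75 mm by 190 mm) begins 47 mm behind the grasp point.
Start: joints at [-1.347, 0.342, 1.524, -0, 1.275, -0.146], TCP at [0.19, -0.49, 0.227] pointing down, gripper open.
Joint ranges: [-2.53, 2.53], [-0.77, 2.02], [0.04, 2.7], [-1, 4.14], [0.28, 2.66], [-3.11, 3.11]. Speed limits (rad/s): [2.57, 2.57, 3.14, 3.14, 3.14, 3.14].

INTERFACE

Orientations are given as [roll, pitch, yaw] about the fixed x, y, z axes, in that order (R = Rz(yaw) Ry(pitch) Rx(roll)).
In Python, from cell import * gives the robot as it stands.
- The arm moves only by the tool step_arm, never from a script. Its argument "commands" is a list of rows, each a list of 7 numbers: the opening, from 0 (shut) to 1 (fully open), then the shift along the world's x, y, z in cm, then the turn, a rotation vector about the world's x, y, z in rad. A call has 1 to 5 rows; each row is the pose to reach, as a shift and turn from the pose commanded when the call began; what a row does not reach only later rows make up. A row lasts 1/12 s, in which the tool goes at most 41.7 mm and 7.16 degrees, less where a joint would pass 70% of its speed; a pose out of reach is approached as far as the arm can. A call with a gripper value outside its range is refused whole. The fingers move at their own pace and stop on an object; "grip_force" is the grip in N (left out, the last holds). Time passes only in rows, so rows that repeat a pose let the fingers close. It gives the time, the measured TCP pose, the force, the opening and the grip force at its end, in the units of the state.
- observe(): the state, without advancing time (a new reading comes with each control period).
- read_camera(name): name is "scene" or "top"; returns the picture (384x512x3 uint8, red, green, blue); there is no depth.
- camera_model(name): a dict with "vfov" (degrees; the focal length in pixels is half the picture's height over the tangent of half this angle, whatever the lens; pixels are square), "cx", "cy" (the principal point, pixels), "world_to_cam" (4x4, takes a point from world to camera coordinates). Camera axes: x right, y up, looking along -z (the intrinsics and any distortion apply to the point x, -y, -z); pixel columns grow to the right and rows downward; lengths in m; the calibration is good to about 2 mm. A picture is of the moment at which its call begins. camera_model takes no time and is no camera call.
- hand_in(): hands the job in; it is judged then, once.
The state is a dict: "time": time; "qpos": joint angles; "qvel": joint speeds; "joint_efforts": joint torques, N m; "tool_pos": TCP position; "tool_rot": TCP orientation; "contact_force": force on the tool from outside, world axes, zero at the start; "torque": the same for the moment, N m; "opening": finger opening in m; "grip_force": force on a finger pad.
Only numpy, scipy, OpenCV 4.12 (cv2) and the standard library are available. Lean on these libraries where they do the work, as an engineer would, in place of code of your own. Each camera call takes 0.05 s, during which the arm holds its last target. There are 200 camera calls.

TASK

Lift the black iron weight off the clear lid of the desiccant dispenser and stand it upright, wholly on the round green mat. Then press the red release button so that the lid springs fully open to its stop, and turn the blue wheel by its yellow bar grip until the orange canister drops through the hole into the catch tray, leaving the white canister in the wheel and the lid open. Do not tip the weight over, and do not disturb the jar, the bottle, the date stamp or the tin.

Things in the scene. Friction and masses are not known exactly. Their poses are not given: they have to be found in the camera images.
- dispenser: Fixed desiccant dispenser: grey housing 240 mm long (x -140 to +100), 166 mm wide, flat white deck 62 mm above the bench. Origin on the bench under the wheel's axis; x from the button end (facing the robot) to the hinge end, y left, z up. The shut lid covers the deck from x -72 to +90, y -78 to +78, up to z 117. The aluminium catch tray lies on the bench on its -y side.
- release_button_top (a point): Centre of the top of the red round release button (28 mm across, in a 35 mm black collar), at dispenser x -117, y 0, z 90 mm when not pressed; pressed straight down. Behind it, towards the lid, a black latch block stands at dispenser x -99 to -76, y -22 to +22, up to z 84 mm.
- release_button (a joint): Rocking angle of the release button, rad: 0 up, 0.229 fully down (its centre is then 8 mm lower). It starts to move at 1.5 N and is fully down at 5 N; the latch lets go after about 5 mm (4 N). It springs back when let go.
- lid (a joint): Angle of the clear lid, rad: 0 shut and latched, 1.9 fully open at its stop. Once released, a spring drives it to the stop and holds it there, unless something weighs on it or stands in its way; the iron weight on it is too heavy for the spring.
- lid_top (a point): Centre of the upper face of the lid (clear shell with an orange rim, 162 x 156 mm, 54 mm deep), moving with it. The lid is hinged at its back edge (dispenser x +90, z 63 mm, axis along y) and swings up and back, away from the button.
- wheel (a joint): Turn of the blue dosing wheel about its vertical axis since the start, rad, positive anticlockwise seen from above; limits -1.9 and 1.9. It stays where it is left (friction about 0.03 N m). Its six pockets stand 60 degrees apart. Canisters in the pockets slide along on the deck.
- wheel_grip (a point): On the wheel's axis at the height to grip, 98 mm above the bench: the yellow bar grip is 52 mm long, 12 mm thick, 81 to 107 mm above the bench. Turns with the wheel; its x axis runs along the bar, which starts up to 0.3 rad off the dispenser's x. The pockets round it are tubes 24 mm inside, 30 mm outside, centres 42 mm from the axis, tops at 79 mm.
- drop_hole (a point): Centre of the 31 mm round hole through the deck, at deck height, at dispenser x 0, y -42 mm. What is brought over it falls down a chute into the catch tray; a canister falls by the time it is fully centred, often up to 10 mm sooner.
- tray_floor (a point): Centre of the inner floor of the catch tray (100 x 110 mm outside, rim 20 mm high), 3 mm above the bench; axes as the dispenser's.
- canister_orange: Orange desiccant canister, upright cylinder 19 mm across, 15 mm high, origin at the centre of its underside. It starts in a pocket on one side of the drop hole, 0.7 to 1.4 rad round the wheel from it; the white one is on the other side, so the shorter way is the right way. An empty pocket is between them, near the hole.
- canister_white: White canister of the same size and origin, which must stay in the wheel: it falls if its pocket is turned over the hole.
- weight: Black cast iron weight, 0.36 to 0.54 kg, 52 mm across and 33 mm high, with a round knob 27 mm across on top from 33 to 50 mm height (neck narrower). Origin at the centre of its underside, z up. Starts standing on the shut lid.
- mat: Round green mat with a black rim, 90 mm across and 3 mm thick, fixed to the bench. Origin at the centre of its underside, on the bench. Between it and the dispenser stands a blue impulse sealer whose raised arm reaches 215 mm above the bench; overhead, a fixed machine frame begins 470 mm above the bench, its nearest corner at about x 0.63, y 0.15 m, running back from there.
- jar_spice: Bystander: spice jar, 47 mm across, 98 mm high, standing at the left front of the dispenser; origin at the centre of its underside.
- bottle_oil: Bystander: yellow oil bottle, 66 mm across, 213 mm high, standing to the left of the dispenser; origin at the centre of its underside.
- date_stamp: Bystander: date stamp with a wooden grip, 33 x 52 mm (x, y), 107 mm high, standing close to the mat; origin at the centre of its underside.
- tin: Bystander: food tin, 75 mm across, 58 mm high, standing close to the mat; origin at the centre of its underside.

How it is judged:
On the way, in this order (a step that is already met when the one before it is completed fails the run):
1. the weight stands upright on the mat, let go, with the lid still shut (horizontal distance between weight and mat below 0.025 m and height (world z) of weight between -0.001 and 0.008 m and angle between weight's own z axis and vertical below 0.08 rad and linear speed of weight below 0.02 m/s and contact force between the fingers and weight below 0.1 N and value of joint lid below 0.1 rad), for 0.2 s.
2. the lid has sprung open to its stop (value of joint lid above 1.83 rad), for 0.2 s.
3. the orange canister lies in the catch tray (x of canister_orange in the frame of tray_floor between -0.05 and 0.05 m and y of canister_orange in the frame of tray_floor between -0.055 and 0.07 m and height (world z) of canister_orange below 0.04 m and linear speed of canister_orange below 0.03 m/s), for 0.2 s.
At the end, for the whole second after the job is handed in: The weight stands upright on the mat, its centre within 25 mm of the mat's centre, at rest; the lid is fully open (over 1.83 rad); the button is up; the orange canister lies at rest in the catch tray; the white one is still in its pocket on the deck (all of step 3 and horizontal distance between weight and mat below 0.025 m and height (world z) of weight between -0.001 and 0.008 m and angle between weight's own z axis and vertical below 0.08 rad and linear speed of weight below 0.02 m/s and contact force between the fingers and weight below 0.1 N and value of joint lid above 1.83 rad and z of canister_white in the frame of dispenser between 0.055 and 0.075 m and horizontal distance between canister_white and dispenser below 0.055 m and value of joint release_button below 0.03 rad); the robot touches nothing.
It fails at once if the white canister falls through the hole or leaves the wheel (not (z of canister_white in the frame of dispenser between 0.055 and 0.075 m and horizontal distance between canister_white and dispenser below 0.055 m)).
It fails at once if the weight is tipped over (angle between weight's own z axis and vertical above 0.7 rad).
It fails at once if a bystander (jar, bottle, date stamp, tin) is pushed more than 30 mm or tipped (distance of any of jar_spice, bottle_oil, date_stamp, tin from where it was at the start of the episode above 0.03 m or angle between any of jar_spice, bottle_oil, date_stamp, tin's own z axis and vertical above 0.35 rad).
It also fails if it takes over 72 s, if anything falls off the work surface, if the arm or the gripper's body presses on something with over 40 N, if the wrist force passes 120 N, or if a joint passes its speed limit or range.

## Working session

There is one attempt and no reset: what is moved stays moved. The work goes in short steps, Python scripts to look and compute and a tool call to move; the robot and the scene stay as the last step left them, time stands still between calls to the robot, and variables do not carry over. Pictures are saved under pics/ and viewed, at most 10 in all, crops included, and the job is handed in when it is done.

Besides the shell and the picture viewer there is one more tool, called after ">>>" as a command line: name --pt "numbers of a row" for each row, then --argument value for the rest. step_arm: Moves the arm, as the interface text tells. Its arguments: {"type":"object","properties":{"commands":{"type":"array"},"grip_force":{"type":"number"}},"required":["commands"]}

```bash
mkdir -p pics; ls; python3 - <<'E'
from cell import *
import cv2
for n in("scene","top"):
    im=read_camera(n); cv2.imwrite(f"pics/{n}0.png",cv2.cvtColor(im,cv2.COLOR_RGB2BGR)); print(n,camera_model(n))
print(observe())
E
```

```text
pics
scene {'vfov': 55.14604423527189, 'cx': 252.7063852756896, 'cy': 183.8417313485143, 'world_to_cam': array([[-0.54305237, -0.83969434,  0.00274378,  0.3322604 ],
       [ 0.67001109, -0.43133955,  0.60417823, -0.36317051],
       [-0.50614154,  0.32993879,  0.79684449, -0.87643198],
       [ 0.        ,  0.        ,  0.        ,  1.        ]])}
top {'vfov': 55.82754531625838, 'cx': 256.1631579475162, 'cy': 189.86964605970078, 'world_to_cam': array([[ 1.13297342e-02, -9.99935802e-01, -1.67661624e-04,
         6.84214043e-02],
       [ 9.82487386e-01,  1.11008488e-02,  1.85998141e-01,
        -5.12247842e-01],
       [-1.85984339e-01, -2.27203493e-03,  9.82550082e-01,
        -1.11971533e+00],
       [ 0.00000000e+00,  0.00000000e+00,  0.00000000e+00,
         1.00000000e+00]])}
{'time': 0.1, 'qpos': array([-1.34697220e+00,  3.42615132e-01,  1.52484422e+00, -3.18763982e-06,
        1.27542470e+00, -1.46006749e-01]), 'qvel': array([ 0.00017286, -0.00250421, -0.00272861, -0.00119214,  0.00059814,
       -0.00147775]), 'joint_efforts': array([ 2.83980822e-03, -4.32004237e+01, -2.44692582e+01,  7.18077784e-02,
        5.26098534e-02, -6.35492120e-05]), 'tool_pos': array([ 0.18970664, -0.48916711,  0.22616112]), 'tool_rot': array([-3.14031456e+00, -1.84866768e-04,  3.69831691e-01]), 'contact_force': array([-0.0074993 ,  0.30184578, -0.21761199]), 'torque': array([-0.04453748,  0.05386274,  0.03884507]), 'grip_force': 0.0, 'opening': 0.09192439530582582}
```

View pics/scene0.png

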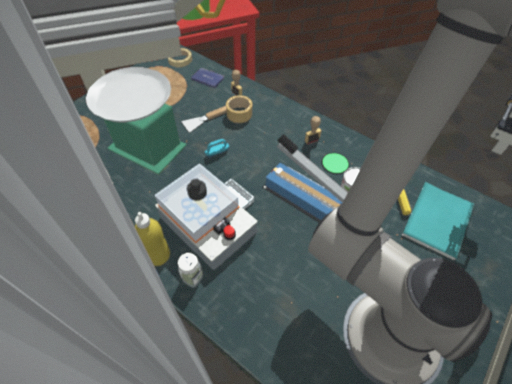

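View pics/top0.png

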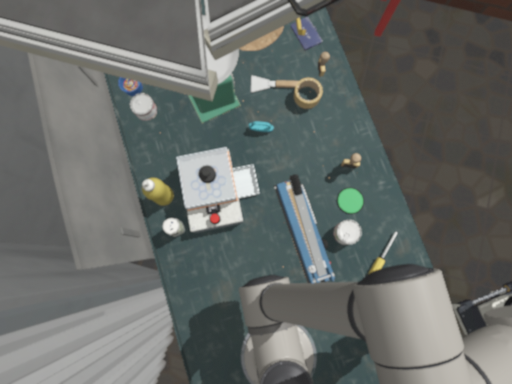

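The scene view shows the weight on the lid at (197,188), the red button at (229,232) and the mat at (335,163). The top view shows the weight at (207,174), button (215,218), mat (350,201), tin (347,232), stamp (353,160) and tray (246,181).

```bash
cat > h.py <<'E'
from cell import *
import cv2, numpy as np
def K(n):
    c=camera_model(n); f=192/np.tan(np.radians(c["vfov"])/2); return c,f
def ray(n,u,v):
    c,f=K(n); T=np.array(c["world_to_cam"]); R,t=T[:3,:3],T[:3,3]
    return -R.T@t, R.T@np.array([(u-c["cx"])/f,-(v-c["cy"])/f,-1])
def plane(n,u,v,z):
    o,d=ray(n,u,v); return o+d*(z-o[2])/d[2]
def tri(p,q):
    o1,d1=ray("scene",*p); o2,d2=ray("top",*q)
    s=np.linalg.lstsq(np.stack([d1,-d2],1),o2-o1,rcond=None)[0]
    a,b=o1+s[0]*d1,o2+s[1]*d2; return (a+b)/2,np.linalg.norm(a-b)
def proj(n,P):
    c,f=K(n); T=np.array(c["world_to_cam"]); p=T[:3,:3]@np.array(P)+T[:3,3]
    return c["cx"]+f*p[0]/-p[2], c["cy"]-f*p[1]/-p[2]
def blobs(im,lo,hi,box=None,minA=8):
    m=cv2.inRange(cv2.cvtColor(im,cv2.COLOR_RGB2HSV),np.array(lo),np.array(hi))
    if box: k=np.zeros_like(m); x0,y0,x1,y1=box; k[y0:y1,x0:x1]=1; m=m*k
    n,l,s,c=cv2.connectedComponentsWithStats(m)
    return [(int(s[i,4]),c[i].round(1).tolist(),s[i,:4].tolist()) for i in range(1,n) if s[i,4]>=minA]
def save(n,im,box,k):
    x0,y0,x1,y1=box; cv2.imwrite("pics/"+n,cv2.cvtColor(cv2.resize(im[y0:y1,x0:x1],None,fx=k,fy=k,interpolation=cv2.INTER_CUBIC),cv2.COLOR_RGB2BGR))
E
python3 - <<'E'
from h import *
t=cv2.cvtColor(cv2.imread("pics/top0.png"),cv2.COLOR_BGR2RGB); s=cv2.cvtColor(cv2.imread("pics/scene0.png"),cv2.COLOR_BGR2RGB)
print("green",blobs(t,(45,120,80),(75,255,255),(320,170,380,230)),blobs(s,(45,120,80),(75,255,255),(310,140,360,180)))
print("red",blobs(t,(0,150,100),(8,255,255),(180,200,250,235)),blobs(s,(0,150,100),(8,255,255),(200,210,250,250)))
print("blk",blobs(t,(0,0,0),(180,255,50),(180,150,235,220)),blobs(s,(0,0,0),(180,255,50),(165,170,230,240)))
a=np.zeros((600,800,3),np.uint8)
T=cv2.resize(t[140:240,165:265],None,fx=4,fy=4,interpolation=cv2.INTER_CUBIC); S=cv2.resize(s[160:260,150:250],None,fx=4,fy=4,interpolation=cv2.INTER_CUBIC); M=cv2.resize(t[145:245,325:375],None,fx=2,fy=2); 
a[:400,:400]=T;a[:400,400:]=S;a[400:600,:100]=M
cv2.imwrite("pics/c1.png",cv2.cvtColor(a,cv2.COLOR_RGB2BGR))
E
```

```text
green [] [(8, [329.2, 154.4], [327, 154, 6, 2]), (11, [323.5, 161.7], [323, 157, 3, 10])]
red [(57, [214.5, 218.1], [211, 214, 8, 9])] [(93, [228.4, 230.9], [223, 225, 11, 12])]
blk [(22, [202.5, 176.5], [200, 173, 7, 7])] [(115, [195.5, 192.8], [189, 185, 17, 14]), (26, [218.0, 230.2], [214, 227, 9, 7])]
```

View pics/c1.png

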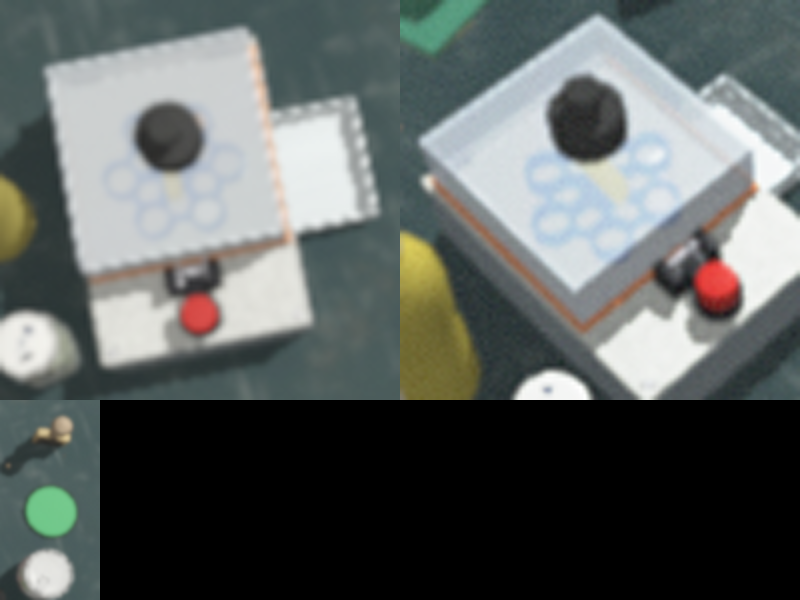

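The crops show the weight disc at top (207.3,174.3) and scene (197,189.5). The front deck edge in the top view runs from (190,231.3) to (243,221.3), and the lid's top edges are clear.

```bash
python3 - <<'E'
from h import *
t=cv2.cvtColor(cv2.imread("pics/top0.png"),cv2.COLOR_BGR2RGB); s=cv2.cvtColor(cv2.imread("pics/scene0.png"),cv2.COLOR_BGR2RGB)
print("button",tri((228.4,230.9),(214.5,218.1)),plane("top",214.5,218.1,.088))
print("weight",tri((197,189.5),(207.25,174.25)), plane("top",207.25,174.25,.148),plane("scene",197,189.5,.142))
f=lambda u,v,z:plane("top",165+u/4,140+v/4,z)
a,b=f(100,365,.062),f(312,325,.062); print("deckfront",a,b,(a+b)/2,np.arctan2(*(a-b)[[0,1]]),np.linalg.norm(a-b))
a,b=f(46,68,.117),f(248,30,.117);print("lidback",a,b,np.arctan2(*(a-b)[[0,1]]),np.linalg.norm(a-b))
for nm,n,bx,lo,hi in(("mat t","top",(325,180,375,217),(40,60,60),(85,255,255)),("mat s","scene",(315,148,352,176),(40,60,60),(85,255,255))):
    im=t if n=="top" else s
    for B in blobs(im,lo,hi,bx,80): print(nm,B,plane(n,*B[1],.003))
print("tin",plane("top",348,231.5,.058),"stampknob",tri((315,121),(356.5,157)),plane("top",346.5,162,.0))
print("sealer pixels",[plane("top",u,v,.03) for u,v in((280,187),(297,178),(333,277),(310,285))])
print("sealer tip",tri((285,141),(295,181)))
print("jar",tri((188,262),(172,227)),"bottle",tri((142,220),(150,185)))
E
```

```text
button (array([0.4153612 , 0.20187787, 0.08221745]), np.float64(0.0010409603858483212)) [0.41438359 0.20080927 0.088     ]
weight (array([0.54110022, 0.2213866 , 0.13443138]), np.float64(0.0002663950058487629)) [0.53803031 0.21957495 0.148     ] [0.53557147 0.22313355 0.142     ]
deckfront [0.37525806 0.27883396 0.062     ] [0.40832218 0.11426853 0.062     ] [0.39179012 0.19655124 0.062     ] -0.19827787399805147 0.16785416219402005
lidback [0.59870376 0.3206998  0.117     ] [0.63092166 0.16588524 0.117     ] -0.20517791108895325 0.1581314128366885
mat t (583, [350.0, 200.3], [337, 187, 27, 27]) [ 0.48814902 -0.23858565  0.003     ]
mat s (479, [335.1, 162.6], [322, 152, 28, 22]) [ 0.48811905 -0.24032459  0.003     ]
tin [ 0.38035597 -0.21439341  0.058     ] stampknob (array([ 0.61378056, -0.24270329,  0.08621453]), np.float64(0.0001375006754585004)) [ 0.62063762 -0.23230736  0.        ]
sealer pixels [array([ 0.52531554, -0.0037652 ,  0.03      ]), array([ 0.55616165, -0.05977446,  0.03      ]), array([ 0.24000126, -0.16940306,  0.03      ]), array([ 0.21489748, -0.0970152 ,  0.03      ])]
sealer tip (array([ 0.50849844, -0.03497377,  0.20217681]), np.float64(0.0008247421988422999))
jar (array([0.38642134, 0.32964979, 0.09498758]), np.float64(0.004171896616201999)) bottle (array([0.49882242, 0.37998217, 0.17828483]), np.float64(0.004274615566781967))
```

>>> step_arm --pt "1 15 10 7 0 0 -0.6" --pt "1 15 10 7 0 0 -0.6" --pt "1 15 10 7 0 0 -0.6" --pt "1 15 10 7 0 0 -0.6" --pt "1 15 10 7 0 0 -0.6"

```text
time: 0.52
tool_pos: [0.3387, -0.3898, 0.2961]
tool_rot: [-3.141, 0.0, -0.213]
contact_force: [0.1, -0.3, 0.1]
opening: 0.0917
grip_force: 0.0
```

>>> step_arm --pt "1 6 17 0 0 0 0" --pt "1 6 17 0 0 0 0" --pt "1 6 17 0 0 0 0" --pt "1 6 17 0 0 0 0" --pt "1 6 17 0 0 0 0"

```text
time: 0.93
tool_pos: [0.3983, -0.2165, 0.2956]
tool_rot: [-3.14, 0.0, -0.203]
contact_force: [0.6, -0.2, 0.6]
opening: 0.0916
grip_force: 0.0
```

>>> step_arm --pt "1 6 18 0 0 0 0" --pt "1 6 18 0 0 0 0" --pt "1 6 18 0 0 0 0" --pt "1 6 18 0 0 0 0" --pt "1 6 18 0 0 0 0"

```text
time: 1.35
tool_pos: [0.4579, -0.0375, 0.2955]
tool_rot: [-3.14, 0.0, -0.204]
contact_force: [0.3, -0.4, -0.2]
opening: 0.0919
grip_force: 0.0
```

>>> step_arm --pt "1 4 12 0 0 0 0" --pt "1 4 12 0 0 0 0" --pt "1 4 12 0 0 0 0" --pt "1 4 12 0 0 0 0"

```text
time: 1.68
tool_pos: [0.4984, 0.0849, 0.295]
tool_rot: [-3.139, 0.001, -0.201]
contact_force: [-1.3, -0.9, -0.6]
opening: 0.0918
grip_force: 0.0
```

>>> step_arm --pt "1 4 13.7 -3 0 0 -0.07" --pt "1 4 13.7 -3 0 0 -0.07" --pt "1 4 13.7 -3 0 0 -0.07" --pt "1 4 13.7 -3 0 0 -0.07" --pt "1 4 13.7 -3 0 0 -0.07"

```text
time: 2.1
tool_pos: [0.5372, 0.2194, 0.2633]
tool_rot: [3.141, 0.003, -0.272]
contact_force: [-0.7, -0.4, -1.3]
opening: 0.0918
grip_force: 0.0
```

```bash
python3 - <<'E'
from h import *
t=read_camera("top");s=read_camera("scene"); print(observe()["tool_pos"],observe()["tool_rot"])
a=np.zeros((400,800,3),np.uint8)
a[:,:400]=cv2.resize(t[120:240,150:270],(400,400));a[:,400:]=cv2.resize(s[150:250,150:250],(400,400))
cv2.imwrite("pics/c2.png",cv2.cvtColor(a,cv2.COLOR_RGB2BGR))
E
```

```text
[0.53720626 0.21597025 0.26477359] [ 3.14006484e+00  1.49394136e-03 -2.75096633e-01]
```

View pics/c2.png

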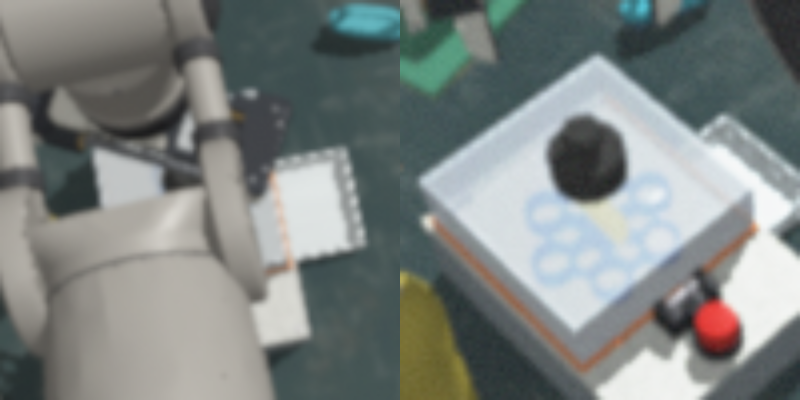

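The arm hides the weight from above; the scene view shows it standing free at about (197,190), with the fingers above it. I'll go down.

>>> step_arm --pt "1 0.1 0.4 -3 0 0 0" --pt "1 0.1 0.4 -6 0 0 0" --pt "1 0.1 0.4 -8.5 0 0 0" --pt "1 0.1 0.4 -8.5 0 0 0"

```text
time: 2.53
tool_pos: [0.5358, 0.2174, 0.1762]
tool_rot: [3.136, 0.008, -0.278]
contact_force: [-0.7, 0.1, 0.4]
opening: 0.0916
grip_force: 0.0
```

>>> step_arm --pt "1 0 0 -1.5 0 0 0" --pt "1 0 0 -3 0 0 0" --pt "1 0 0 -4.5 0 0 0" --pt "1 0 0 -5 0 0 0" --pt "1 0 0 -5 0 0 0"

```text
time: 2.95
tool_pos: [0.5386, 0.2188, 0.131]
tool_rot: [3.141, 0.001, -0.278]
contact_force: [-0.4, 0.2, 0.1]
opening: 0.0918
grip_force: 0.0
```

>>> step_arm --pt "0.45 0 0 0 0 0 0" --pt "0.45 0 0 0 0 0 0" --pt "0.45 0 0 0 0 0 0" --pt "0.45 0 0 0 0 0 0" --pt "0.45 0 0 0 0 0 0" --grip_force 25

```text
time: 3.37
tool_pos: [0.5388, 0.2199, 0.1313]
tool_rot: [-3.141, -0.001, -0.277]
contact_force: [-0.0, -0.1, 0.7]
opening: 0.0629
grip_force: 0.0
```

>>> step_arm --pt "0.4 0 0 0 0 0 0" --pt "0.4 0 0 0 0 0 0" --pt "0.4 0 0 0 0 0 0" --pt "0.4 0 0 0 0 0 0"

```text
time: 3.7
tool_pos: [0.5389, 0.2204, 0.1309]
tool_rot: [-3.141, -0.001, -0.277]
contact_force: [0.8, 3.3, 0.4]
opening: 0.0485
grip_force: 24.9
```

```bash
python3 - <<'E'
from h import *
s=read_camera("scene"); print(observe()["tool_pos"],observe()["contact_force"])
save("c3.png",s,(150,130,250,230),6)
E
```

```text
[0.5388564  0.22033985 0.13089454] [0.79298354 3.23456308 0.3283487 ]
```

View pics/c3.png

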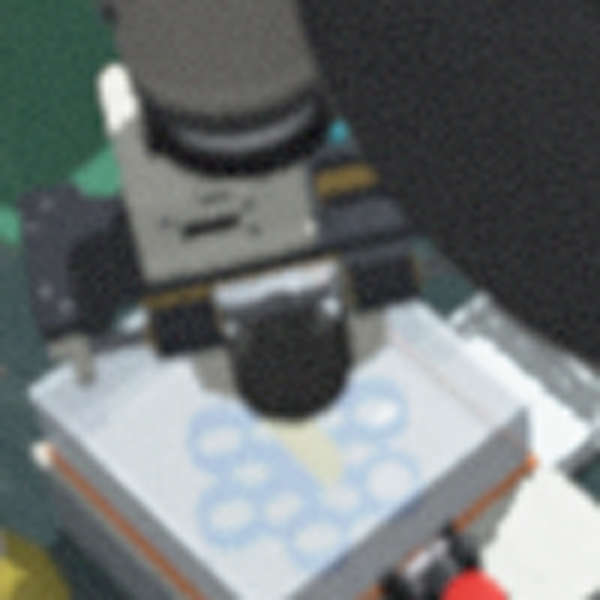

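The weight is held between the fingers, its lower front edge at scene pixel (198.3,199.7). I'll check its offset from the grip line.

```bash
python3 - <<'E'
from h import *
a=np.linspace(0,6.28,60)
for c in((.5389,.2204),(.53,.2204),(.525,.224)):
    P=[proj("scene",(c[0]+.026*np.cos(t),c[1]+.026*np.sin(t),.117)) for t in a]; print(c,"lowest",max(P,key=lambda p:p[1]),"L/R",min(p[0] for p in P),max(p[0] for p in P), "top0", proj("top",(*c,.15)))
E
```

```text
(0.5389, 0.2204) lowest (np.float64(197.42288230684497), np.float64(201.77709068551755)) L/R 188.6586429332118 208.17274258051128 top0 (np.float64(206.89246558910344), np.float64(173.80646350795476))
(0.53, 0.2204) lowest (np.float64(199.00958641853208), np.float64(204.13768987370426)) L/R 190.18128485111424 209.78029385507702 top0 (np.float64(206.78223676722004), np.float64(176.73944423790442))
(0.525, 0.224) lowest (np.float64(198.68353549851003), np.float64(206.09553077065686)) L/R 189.8264104817136 209.5011241811209 top0 (np.float64(205.501830173837), np.float64(178.37772363070212))
```

>>> step_arm --pt "0.4 0 0 0.5 0 0 0" --pt "0.4 0 0 1.5 0 0 0" --pt "0.4 0 0 3 0 0 0" --pt "0.4 0 0 5 0 0 0" --pt "0.4 0 0 7 0 0 0" --grip_force 30

```text
time: 4.17
tool_pos: [0.5378, 0.2192, 0.2011]
tool_rot: [3.139, 0.002, -0.277]
contact_force: [0.0, -0.2, -4.7]
opening: 0.0482
grip_force: 29.8
```

>>> step_arm --pt "0.4 0 0 3 0 0 0" --pt "0.4 0 0 6 0 0 0" --pt "0.4 0 0 8.5 0 0 0" --pt "0.4 0 0 8.5 0 0 0"

```text
time: 4.5
tool_pos: [0.5402, 0.2199, 0.2919]
tool_rot: [-3.137, -0.008, -0.277]
contact_force: [0.2, -0.3, -3.7]
opening: 0.0481
grip_force: 29.8
```

>>> step_arm --pt "0.4 -0.2 -2 0 0 0 0" --pt "0.4 -0.5 -5 0 0 0 0" --pt "0.4 -0.9 -8.5 0 0 0 0" --pt "0.4 -1.3 -12 0 0 0 0" --pt "0.4 -1.7 -15.5 0 0 0 0"

```text
time: 4.92
tool_pos: [0.5201, 0.0633, 0.2842]
tool_rot: [3.14, 0.003, -0.276]
contact_force: [-0.1, 0.3, -4.4]
opening: 0.0483
grip_force: 29.8
```

>>> step_arm --pt "0.4 -0.4 -3.5 0 0 0 0" --pt "0.4 -0.8 -7 0 0 0 0" --pt "0.4 -1.2 -10.5 0 0 0 0" --pt "0.4 -1.5 -14 0 0 0 0" --pt "0.4 -1.9 -17 0 0 0 0"

```text
time: 5.33
tool_pos: [0.5011, -0.1073, 0.2844]
tool_rot: [3.141, 0.003, -0.278]
contact_force: [0.1, 0.3, -4.1]
opening: 0.0484
grip_force: 29.8
```

>>> step_arm --pt "0.4 -0.4 -3.5 0 0 0 0" --pt "0.4 -0.8 -7 0 0 0 0" --pt "0.4 -1.1 -10 0 0 0 0" --pt "0.4 -1.5 -12.5 0 0 0 0" --pt "0.4 -1.5 -13.5 0 0 0 0"

```text
time: 5.75
tool_pos: [0.4857, -0.2433, 0.284]
tool_rot: [3.141, 0.003, -0.28]
contact_force: [0.4, 0.6, -4.8]
opening: 0.0485
grip_force: 29.8
```

>>> step_arm --pt "0.4 0 0 0 0 0 0" --pt "0.4 0 0 0 0 0 0" --pt "0.4 0 0 0 0 0 0"

```text
time: 6.0
tool_pos: [0.4873, -0.2389, 0.2851]
tool_rot: [-3.141, 0.002, -0.276]
contact_force: [0.3, -0.0, -4.3]
opening: 0.0485
grip_force: 29.8
```

>>> step_arm --pt "0.4 0 0 -3 0 0 0" --pt "0.4 0 0 -6.5 0 0 0" --pt "0.4 0 0 -10 0 0 0" --pt "0.4 0 0 -13.5 0 0 0" --pt "0.4 0 0 -17 0 0 0"

```text
time: 6.42
tool_pos: [0.4878, -0.2384, 0.1146]
tool_rot: [3.142, -0.001, -0.275]
contact_force: [-0.2, -0.2, -4.5]
opening: 0.0482
grip_force: 29.8
```

>>> step_arm --pt "0.4 0 0 -3 0 0 0" --pt "0.4 0 0 -5.5 0 0 0" --pt "0.4 0 0 -7.5 0 0 0" --pt "0.4 0 0 -8.5 0 0 0" --pt "0.4 0 0 -8.5 0 0 0"

```text
time: 6.83
tool_pos: [0.4867, -0.2383, 0.0287]
tool_rot: [-3.14, 0.004, -0.275]
contact_force: [-0.9, 0.3, -4.6]
opening: 0.0483
grip_force: 29.8
```

>>> step_arm --pt "0.4 0 0 -0.4 0 0 0" --pt "0.4 0 0 -0.8 0 0 0" --pt "0.4 0 0 -0.9 0 0 0" --pt "0.4 0 0 -0.9 0 0 0"

```text
time: 7.17
tool_pos: [0.488, -0.2403, 0.0224]
tool_rot: [3.141, -0.001, -0.277]
contact_force: [-0.3, 0.2, -4.2]
opening: 0.0484
grip_force: 29.8
```

Still 4 N hanging, so it needs to go lower.

>>> step_arm --pt "0.4 0 0 -0.2 0 0 0" --pt "0.4 0 0 -0.3 0 0 0" --pt "0.4 0 0 -0.4 0 0 0" --pt "0.4 0 0 -0.4 0 0 0"

```text
time: 7.5
tool_pos: [0.4875, -0.2402, 0.0176]
tool_rot: [3.142, 0.0, -0.277]
contact_force: [-1.0, -0.8, -4.3]
opening: 0.0482
grip_force: 29.8
```

>>> step_arm --pt "0.4 0 0 -0.1 0 0 0" --pt "0.4 0 0 -0.2 0 0 0" --pt "0.4 0 0 -0.2 0 0 0"

```text
time: 7.75
tool_pos: [0.4877, -0.2403, 0.0171]
tool_rot: [3.141, -0.001, -0.277]
contact_force: [-3.6, 1.6, 8.4]
opening: 0.0485
grip_force: 30.1
```

Seated. I'll release, rise and check.

>>> step_arm --pt "0.6 0 0 0.1 0 0 0" --pt "0.8 0 0 0.1 0 0 0" --pt "0.9 0 0 0.1 0 0 0" --pt "1 0 0 0.1 0 0 0" --pt "1 0 0 0.1 0 0 0"

```text
time: 8.17
tool_pos: [0.4877, -0.2402, 0.0167]
tool_rot: [3.141, -0.0, -0.277]
contact_force: [-0.8, 0.1, -0.1]
opening: 0.0767
grip_force: 0.0
```

>>> step_arm --pt "1 0 0 0 0 0 0" --pt "1 0 0 0 0 0 0" --pt "1 0 0 2 0 0 0" --pt "1 0 0 5 0 0 0" --pt "1 0 0 8.5 0 0 0"

```text
time: 8.58
tool_pos: [0.4864, -0.2394, 0.101]
tool_rot: [-3.14, 0.004, -0.277]
contact_force: [0.5, 1.0, 0.0]
opening: 0.0919
grip_force: 0.0
```

>>> step_arm --pt "1 0 0 4 0 0 0" --pt "1 0 0 8 0 0 0" --pt "1 0 0 12 0 0 0" --pt "1 0 0 16 0 0 0" --pt "1 0 0 18 0 0 0"

```text
time: 9.0
tool_pos: [0.4886, -0.2407, 0.2871]
tool_rot: [3.139, -0.007, -0.277]
contact_force: [0.3, 0.1, -0.1]
opening: 0.0916
grip_force: 0.0
```

```bash
python3 - <<'E'
from h import *
s=read_camera("scene"); t=read_camera("top"); print(observe()["tool_pos"],observe()["opening"])
a=np.zeros((400,800,3),np.uint8)
a[:,:400]=cv2.resize(t[150:250,300:400],(400,400));a[:,400:]=cv2.resize(s[110:210,280:380],(400,400))
cv2.imwrite("pics/c4.png",cv2.cvtColor(a,cv2.COLOR_RGB2BGR))
print(proj("scene",(.488,-.24,.003)))
E
```

```text
[ 0.48906719 -0.24109713  0.28630904] 0.09156133300022315
(np.float64(335.0477969469056), np.float64(162.66436587710038))
```

View pics/c4.png

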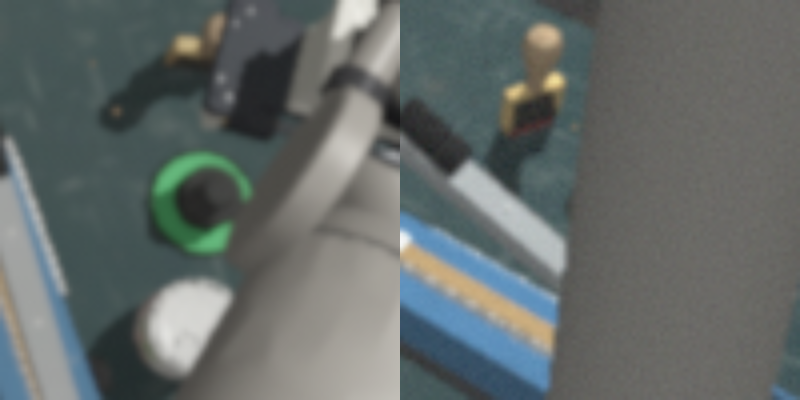

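The weight stands upright on the mat at crop (208,195), close to its centre at (202,203). Tin and stamp look undisturbed. Now for the button.

>>> step_arm --pt "0 -1.5 16 0 0 0 0.47" --pt "0 -1.5 16 0 0 0 0.47" --pt "0 -1.5 16 0 0 0 0.47" --pt "0 -1.5 16 0 0 0 0.47" --pt "0 -1.5 16 0 0 0 0.47"

```text
time: 9.52
tool_pos: [0.471, -0.0745, 0.2807]
tool_rot: [-3.138, 0.002, 0.203]
contact_force: [0.1, -0.8, -0.6]
opening: 0.0631
grip_force: 0.0
```

>>> step_arm --pt "0 -3.5 16 0 0 0 0" --pt "0 -3.5 16 0 0 0 0" --pt "0 -3.5 16 0 0 0 0" --pt "0 -3.5 16 0 0 0 0" --pt "0 -3.5 16 0 0 0 0"

```text
time: 9.93
tool_pos: [0.4353, 0.0851, 0.2807]
tool_rot: [-3.139, 0.002, 0.199]
contact_force: [0.5, -0.1, -0.7]
opening: 0.0297
grip_force: 0.0
```

>>> step_arm --pt "0 -2.5 12.1 -12 0 0 0" --pt "0 -2.5 12.1 -12 0 0 0" --pt "0 -2.5 12.1 -12 0 0 0" --pt "0 -2.5 12.1 -12 0 0 0" --pt "0 -2.5 12.1 -12 0 0 0"

```text
time: 10.35
tool_pos: [0.4084, 0.2026, 0.1563]
tool_rot: [-3.142, 0.01, 0.196]
contact_force: [-1.2, 0.1, -0.4]
opening: 0.0011
grip_force: 0.0
```

>>> step_arm --pt "0 0 0 0 0 0 0" --pt "0 0 0 0 0 0 0" --pt "0 0 0 0 0 0 0"

```text
time: 10.6
tool_pos: [0.4136, 0.2, 0.1625]
tool_rot: [3.141, -0.002, 0.192]
contact_force: [0.6, -0.7, 0.6]
opening: 0.0006
grip_force: 0.0
```

>>> step_arm --pt "0 -0.2 0 -3 0 0 0" --pt "0 -0.2 0 -5.5 0 0 0" --pt "0 -0.2 0 -6.7 0 0 0" --pt "0 -0.2 0 -6.7 0 0 0" --pt "0 -0.2 0 -6.7 0 0 0"

```text
time: 11.02
tool_pos: [0.4115, 0.2, 0.0954]
tool_rot: [3.141, -0.001, 0.192]
contact_force: [0.2, -0.6, -0.6]
opening: 0.0004
grip_force: 0.0
```

>>> step_arm --pt "0 0 0 -0.3 0 0 0" --pt "0 0 0 -0.6 0 0 0" --pt "0 0 0 -0.9 0 0 0" --pt "0 0 0 -1.1 0 0 0" --pt "0 0 0 -1.1 0 0 0"

```text
time: 11.43
tool_pos: [0.4108, 0.2008, 0.0839]
tool_rot: [3.141, -0.001, 0.193]
contact_force: [-1.2, -1.9, 5.5]
opening: 0.0006
grip_force: 2.6
```

>>> step_arm --pt "0 0 0 -0.1 0 0 0" --pt "0 0 0 -0.1 0 0 0" --pt "0 0 0 0.5 0 0 0" --pt "0 -0.5 -0.2 3 0 0 0" --pt "0 -0.5 -0.5 7 0 0 0"

```text
time: 11.85
tool_pos: [0.4027, 0.1954, 0.1519]
tool_rot: [3.141, 0.008, 0.194]
contact_force: [-0.2, 0.4, -0.9]
opening: 0.0003
grip_force: 0.0
```

>>> step_arm --pt "0.5 0 -1 4 0 0 0" --pt "0.5 0 -3 7.5 0 0 0" --pt "0.5 0 -6 10 0 0 0" --pt "0.5 0 -10 12 0 0 0" --pt "0.5 0 -14 12 0 0 0"

```text
time: 12.27
tool_pos: [0.407, 0.0565, 0.2778]
tool_rot: [3.14, -0.008, 0.196]
contact_force: [1.7, -0.3, 0.3]
opening: 0.0291
grip_force: 0.0
```

>>> step_arm --pt "0.5 0 -4 0 0 0 0" --pt "0.5 0 -8 0 0 0 0" --pt "0.5 0 -8 0 0 0 0"

```text
time: 12.52
tool_pos: [0.4056, -0.0289, 0.2741]
tool_rot: [3.139, -0.0, 0.186]
contact_force: [0.6, 0.4, 0.5]
opening: 0.0449
grip_force: 0.0
```

```bash
python3 - <<'E'
from h import *
s=read_camera("scene"); t=read_camera("top"); print(observe()["tool_pos"])
cv2.imwrite("pics/t5.png",t[:,:,::-1]);cv2.imwrite("pics/s5.png",s[:,:,::-1])
a=np.zeros((400,800,3),np.uint8)
a[:,:400]=cv2.resize(t[145:245,165:265],(400,400),interpolation=cv2.INTER_CUBIC);a[:,400:]=cv2.resize(s[160:260,150:250],(400,400),interpolation=cv2.INTER_CUBIC)
cv2.imwrite("pics/c5.png",cv2.cvtColor(a,cv2.COLOR_RGB2BGR))
E
```

```text
[ 0.40548601 -0.02416027  0.27383085]
```

View pics/c5.png

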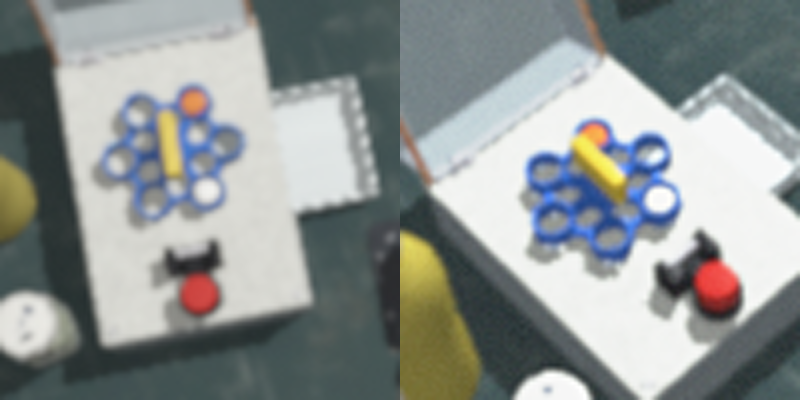

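The lid is open. In the top crop the orange canister is at (194,101), white at (207,190), and the yellow bar runs from (166,113) to (174,176). I'll measure the angles.

```bash
python3 - <<'E'
from h import *
t=cv2.imread("pics/t5.png")[:,:,::-1].copy(); s=cv2.imread("pics/s5.png")[:,:,::-1].copy()
o=blobs(t,(3,130,150),(17,255,255),(190,155,235,205))
y=blobs(t,(20,120,120),(34,255,255),(190,155,235,205))
yaw=.20; C=np.array([.4145,.2005])+.117*np.array([np.cos(yaw),np.sin(yaw)])
ms=cv2.inRange(cv2.cvtColor(s,cv2.COLOR_RGB2HSV),(20,120,120),(34,255,255)); ms[:,:185]=0; ms[:190]=0; ms[230:]=0; ms[:,230:]=0
mt=cv2.inRange(cv2.cvtColor(t,cv2.COLOR_RGB2HSV),(20,120,120),(34,255,255)); mt[:,:190]=0; mt[:160]=0; mt[205:]=0; mt[:,235:]=0
print("origin",C,o,y)
for n,m in(("top",mt),("scene",ms)):
    v,u=np.nonzero(m); P=np.array([plane(n,a,b,.107)[:2] for a,b in zip(u,v)]); c=P.mean(0)
    w,V=np.linalg.eigh(np.cov(P.T)); d=V[:,1]*np.sign(V[0,1]); print(n,len(u),c,"bar yaw",np.arctan2(d[1],d[0]))
f=lambda u,v,z:plane("top",165+u/4,145+v/4,z)[:2]
for nm,p in(("orange",f(194,101,.077)),("white",f(207,190,.077)),("empty",f(229,142,.079))):
    r=p-C; R=np.array([[np.cos(yaw),np.sin(yaw)],[-np.sin(yaw),np.cos(yaw)]]); q=R@r; print(nm,p,q,"from hole",np.arctan2(q[1],q[0])+np.pi/2, np.hypot(*q))
r=[f(u,v,.079) for u,v in((140,108),(119,159),(153,199),(207,190),(229,142),(194,101))]; print("ring centre",np.mean(r,0))
h=proj("top",(*(C+R.T@np.array([0,-.042])),.062)); print("hole px",(h[0]-165)*4,(h[1]-145)*4)
E
```

```text
origin [0.52916779 0.22374431] [(15, [212.5, 170.1], [211, 168, 4, 5])] [(40, [206.9, 181.3], [205, 174, 5, 15])]
top 40 [0.52530744 0.22571361] bar yaw 0.18394423197463
scene 89 [0.52239612 0.22808051] bar yaw 0.0673884708898499
orange [0.56779957 0.21024854] [ 0.03518052 -0.0209017 ] from hole 1.0347062945918037 0.04092126827124322
white [0.49617026 0.19767028] [-0.03751989 -0.01899869] from hole -1.1020710480452909 0.04205582338067018
empty [0.53442223 0.18132874] [-0.00327697 -0.04261398] from hole -0.07674783277919528 0.042739794604771765
ring centre [0.52777375 0.22468932]
hole px 229.5030163719091 142.69941775282484
```

>>> step_arm --pt "0.45 6 14 0 0 0 -0.06" --pt "0.45 6 14 0 0 0 -0.06" --pt "0.45 6 14 0 0 0 -0.06" --pt "0.45 6 14 0 0 0 -0.06" --pt "0.45 6 14 0 0 0 -0.06"

```text
time: 13.03
tool_pos: [0.4662, 0.1231, 0.2733]
tool_rot: [-3.139, -0.0, 0.14]
contact_force: [-1.7, 0.1, -0.4]
opening: 0.0417
grip_force: 0.0
```

>>> step_arm --pt "0.45 6.3 10.8 -6 0 0 0" --pt "0.45 6.3 10.8 -6 0 0 0" --pt "0.45 6.3 10.8 -6 0 0 0" --pt "0.45 6.3 10.8 -6 0 0 0" --pt "0.45 6.3 10.8 -6 0 0 0"

```text
time: 13.45
tool_pos: [0.5274, 0.2282, 0.211]
tool_rot: [3.142, 0.005, 0.138]
contact_force: [-0.0, -0.3, -0.2]
opening: 0.0412
grip_force: 0.0
```

>>> step_arm --pt "0.45 0 0 0 0 0 0" --pt "0.45 0 0 0 0 0 0" --pt "0.45 0 0 0 0 0 0"

```text
time: 13.7
tool_pos: [0.5283, 0.2242, 0.2149]
tool_rot: [3.141, -0.001, 0.133]
contact_force: [-0.4, 0.8, -0.3]
opening: 0.0414
grip_force: 0.0
```

On target. Down to z 0.084.

>>> step_arm --pt "0.45 0 0 -3 0 0 0" --pt "0.45 0 0 -6 0 0 0" --pt "0.45 0 0 -9 0 0 0" --pt "0.45 0 0 -10 0 0 0" --pt "0.45 0 0 -10 0 0 0"

```text
time: 14.12
tool_pos: [0.5271, 0.2237, 0.1121]
tool_rot: [3.141, 0.004, 0.132]
contact_force: [-0.9, -0.0, 0.2]
opening: 0.0412
grip_force: 0.0
```

>>> step_arm --pt "0.45 0 0 -1 0 0 0" --pt "0.45 0 0 -2 0 0 0" --pt "0.45 0 0 -3 0 0 0" --pt "0.45 0 0 -3 0 0 0" --pt "0.45 0 0 -3 0 0 0"

```text
time: 14.53
tool_pos: [0.5284, 0.2249, 0.0834]
tool_rot: [3.141, 0.001, 0.133]
contact_force: [0.2, -0.6, -0.2]
opening: 0.0417
grip_force: 0.0
```

>>> step_arm --pt "0.1 0 0 0 0 0 0" --pt "0.1 0 0 0 0 0 0" --pt "0.1 0 0 0 0 0 0" --pt "0.1 0 0 0 0 0 0" --pt "0.1 0 0 0 0 0 0" --grip_force 8

```text
time: 14.95
tool_pos: [0.5289, 0.2259, 0.084]
tool_rot: [-3.14, -0.001, 0.133]
contact_force: [-0.1, 14.4, -3.1]
opening: 0.013
grip_force: 7.3
```

>>> step_arm --pt "0.1 0 0.2 0 0 0 0" --pt "0.1 0 0.2 0 0 0 0" --pt "0.1 0 0.2 0 0 0 0"

```text
time: 15.2
tool_pos: [0.5288, 0.2266, 0.084]
tool_rot: [3.141, -0.0, 0.133]
contact_force: [0.5, -2.7, 3.0]
opening: 0.012
grip_force: 8.0
```

>>> step_arm --pt "0.1 0 0 0 0 0 -0.1" --pt "0.1 0 0 0 0 0 -0.2" --pt "0.1 0 0 0 0 0 -0.3" --pt "0.1 0 0 0 0 0 -0.4" --pt "0.1 0 0 0 0 0 -0.5"

```text
time: 15.62
tool_pos: [0.5288, 0.2272, 0.0839]
tool_rot: [-3.141, -0.0, -0.372]
contact_force: [-0.4, 1.5, 1.8]
opening: 0.0121
grip_force: 8.0
```

>>> step_arm --pt "0.1 0 0 0 0 0 -0.1" --pt "0.1 0 0 0 0 0 -0.2" --pt "0.1 0 0 0 0 0 -0.3" --pt "0.1 0 0 0 0 0 -0.4" --pt "0.1 0 0 0 0 0 -0.48"

```text
time: 16.03
tool_pos: [0.5292, 0.2278, 0.084]
tool_rot: [-3.139, 0.0, -0.852]
contact_force: [1.9, 2.7, 0.4]
opening: 0.0119
grip_force: 8.0
```

>>> step_arm --pt "0.1 0 0 0 0 0 0" --pt "0.1 0 0 0 0 0 0" --pt "0.1 0 0 0 0 0 0" --pt "0.1 0 0 0 0 0 0"

```text
time: 16.37
tool_pos: [0.5292, 0.2277, 0.084]
tool_rot: [-3.139, -0.0, -0.844]
contact_force: [2.4, 5.2, -0.1]
opening: 0.0118
grip_force: 8.0
```

```bash
python3 - <<'E'
from h import *
s=read_camera("scene"); t=read_camera("top")
a=np.zeros((400,800,3),np.uint8)
a[:,:400]=cv2.resize(t[145:245,175:275],(400,400),interpolation=cv2.INTER_CUBIC);a[:,400:]=cv2.resize(s[150:250,170:270],(400,400),interpolation=cv2.INTER_CUBIC)
cv2.imwrite("pics/c6.png",cv2.cvtColor(a,cv2.COLOR_RGB2BGR))
print(blobs(s,(3,130,120),(17,255,255),(180,150,270,240),3),blobs(t,(3,130,120),(17,255,255),(190,150,265,210),3))
E
```

```text
[] [(11, [253.1, 184.6], [252, 183, 3, 4])]
```

View pics/c6.png

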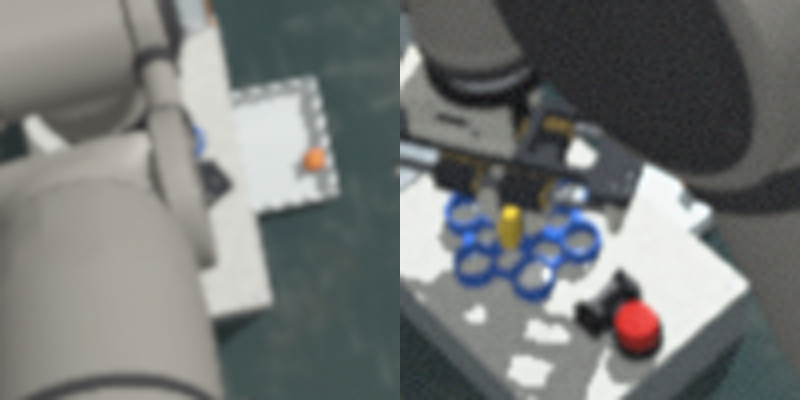

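The orange canister lies in the tray at top crop (314,160). Releasing and retreating.

>>> step_arm --pt "0.45 0 0 0 0 0 0" --pt "0.45 0 0 0 0 0 0" --pt "0.45 0 0 0 0 0 0" --pt "0.45 0 0 0 0 0 0" --pt "0.45 0 0 1 0 0 0"

```text
time: 16.88
tool_pos: [0.5271, 0.2263, 0.092]
tool_rot: [3.137, 0.002, -0.846]
contact_force: [-0.4, -0.2, -0.1]
opening: 0.0394
grip_force: 0.0
```

>>> step_arm --pt "0.45 0 0 3 0 0 0" --pt "0.45 0 0 6 0 0 0" --pt "0.45 0 0 10 0 0 0" --pt "0.45 0 0 14 0 0 0" --pt "0.45 -1 0 16 0 0 0"

```text
time: 17.3
tool_pos: [0.5208, 0.227, 0.2595]
tool_rot: [-3.134, -0.004, -0.847]
contact_force: [0.2, 0.7, 1.4]
opening: 0.0412
grip_force: 0.0
```

>>> step_arm --pt "0.45 -4 -4 3 0 0 0" --pt "0.45 -9 -15 3 0 0 0" --pt "0.45 -9 -15 3 0 0 0" --pt "0.45 -9 -15 3 0 0 0" --pt "0.45 -9 -15 3 0 0 0"

```text
time: 17.72
tool_pos: [0.4261, 0.0739, 0.285]
tool_rot: [3.141, -0.002, -0.848]
contact_force: [0.9, 0.1, 0.1]
opening: 0.0414
grip_force: 0.0
```

>>> step_arm --pt "0.45 -2 -12 0 0 0 0" --pt "0.45 -2 -12 0 0 0 0" --pt "0.45 -2 -12 0 0 0 0" --pt "0.45 -2 -12 0 0 0 0" --pt "0.45 -2 -12 0 0 0 0"

```text
time: 18.13
tool_pos: [0.4081, -0.0449, 0.2844]
tool_rot: [-3.141, -0.001, -0.851]
contact_force: [-0.2, 0.3, -0.4]
opening: 0.0411
grip_force: 0.0
```

```bash
python3 - <<'E'
from h import *
s=read_camera("scene"); t=read_camera("top"); o=observe(); print(o["tool_pos"],o["contact_force"],o["time"])
a=np.zeros((400,800,3),np.uint8)
a[:,:400]=cv2.resize(t[110:250,140:280],(400,400),interpolation=cv2.INTER_CUBIC);a[:,400:]=cv2.resize(t[130:250,290:410],(400,400),interpolation=cv2.INTER_CUBIC)
cv2.imwrite("pics/c7.png",cv2.cvtColor(a,cv2.COLOR_RGB2BGR))
E
```

```text
[ 0.40850153 -0.04273457  0.28409499] [-0.69373902  1.50868242  0.59427926] 18.2333
```

View pics/c7.png

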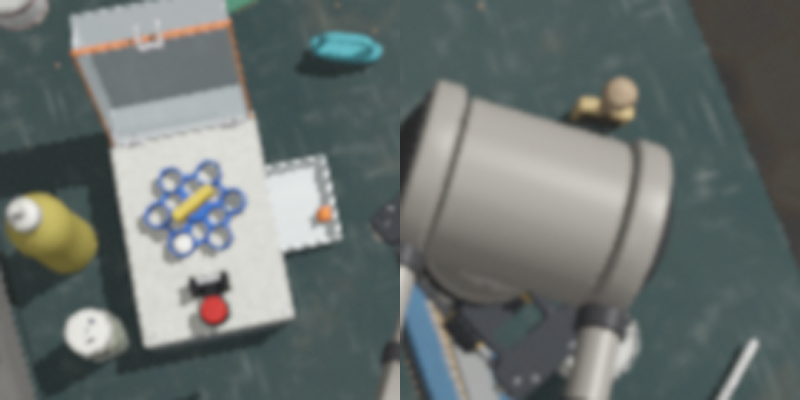

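The lid is open and the button is up. The white canister is in its pocket at (182,243), and the orange one is in the tray at (325,213). The bystanders are in place and the arm is clear.

```bash
python3 -c "
from cell import *
print(hand_in())"
```

```text
the job is handed in; nothing more can be done
None
```

I handed the job in at about 18 s; the verdict was not shown. In the last pictures that show each, the weight stands on the mat, the lid is open with the button up, the orange canister lies in the tray, the white one is in the wheel, and the bystanders look undisturbed.

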